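# Fit the foot sleeve, set the leg to length and hold its clamp lever shut

## Task

The leg of a small drip stand lies on its bench with the foot pin pointing up. Only one of the two black foot sleeves slides down over the pin: try them, leave that one seated right down on the pin and put the other in the steel gallipot; then push the spring-loaded leg out until its yellow pointer is at the red length mark, and with the leg held there squeeze the blue clamp lever shut against the leg (not before it is at the mark). Finish while still holding: keep the leg and the shut lever pinched together between the fingers at the mark, and do not let go.

Things in the scene. Friction and masses are not known exactly. Their poses are not given: they have to be found in the camera images.
- bench: Fixed white board 345 x 120 x 12 mm on the worktop; grey hub block (36 long, 50 wide, top at z 82 mm) at its -x end. Origin: centre of the underside. x: the way the leg is pulled out (roughly to the robot's right, varies); y: across, to the blue lever's side; z up. Leg axis: y = 0, 60 mm above the worktop. A raised scale (top at 70 mm) stands at x 79 to 161, y -41 to -29 mm.
- leg_travel (a joint): How far the leg is pulled out along the bench's x, m: 0 (start, fully in) to 0.065. A spring pulls it back in (2 N at 0, about 5 N at the end), so it runs back when let go.
- mark (a joint): Where the red length mark stands, on the same measure as leg_travel: the leg is at the mark when leg_travel equals this number (0.028 to 0.055 m, it varies). The mark does not move during the job.
- mark_line (a point): End of the red line across the top of the scale, nearest the leg, on the red mark clip; axes as the bench.
- leg_index (a point): The end of the yellow pointer on the leg's foot block; it stands beside the red mark line when the length is right. Moves with the leg.
- grip_spot (a point): Point on the leg axis (60 mm above the worktop) where the fingers go; axes as the bench, moves with the leg. Housing here: 22 mm wide, 28 high. The near face of the cross flange (grey plate 116 mm wide, 36 high) is 11 mm to +x; fingers standing on both sides of the housing push the leg out against this face. From here back to the lever hinge is clear.
- leg: The sliding leg. Black ribbed rubber pad on the leg's flank away from the lever, 42 mm long and 24 mm high, outer face 15 mm from the leg's axis to -y; from 33 mm before grip_spot to 9 mm after it. The leg's origin is on its axis, 64 mm before grip_spot. One finger holds here.
- lever_angle (a joint): Angle of the blue clamp lever, rad: 0 shut (flat along the leg), opens to 0.40 with its tip swinging to +y; starts at 0.30 to 0.40. Hinge upright, 48 mm before grip_spot and 16 mm to +y. It springs back open when let go; about 3 N at the tip shuts it.
- lever_tip (a point): Tip of the blue lever at mid height, 55 mm from its hinge; the lever is 7 mm thick and 20 mm high. Its tip is about 37 mm from the leg's axis when open and 16 mm when shut.
- lever: The blue clamp lever. Its raised outer face is where the other finger presses: 36 mm long, 18 mm high, from 18 to 54 mm from the hinge, and 22.5 mm from the leg's axis when the lever is shut. Leg and shut lever pinched together are 37.5 mm wide, with the lever open about 60 mm. The leg does not give sideways. Origin: the hinge.
- foot_seat (a point): Centre of the flat round seat (36 mm across) at the root of the upright steel foot pin on the leg, 78 mm above the worktop. The pin is 13 mm in diameter and 35 mm long, with a cone at its tip. A fitted sleeve's underside rests here. Moves with the leg.
- sleeve_a: Black rubber foot sleeve, an upright ring 28 mm outside diameter, 30 mm high, open at both ends, loose. Origin: centre of its underside, z up. One of the two sleeves has a 16 mm bore and slides over the pin, the other a 9 mm bore and stops on the pin's tip; outside they are alike and they stand in either place.
- sleeve_b: The other black rubber foot sleeve, same outside size; see sleeve_a.
- gallipot: Loose steel bowl, 98 mm across the rim, 36 mm high, flat inside floor about 50 mm across, 2 mm above the worktop. Origin: centre of its underside.

How it is judged:
By the outcome, as a careful person would: the job done as asked, in the order asked, and still so for the second after the job is handed in, while the arm keeps its last pose, push and grip.
It also fails if it takes over 67 s, if anything falls off the work surface, if the arm or the gripper's body presses on something with over 40 N, if the wrist force passes 120 N, or if a joint passes its speed limit or range.

## Robot

A 6-joint arm with a two-finger parallel gripper is mounted at the origin on a cart in front of the work surface, level with it; the furniture and walls round the work are solid. World frame = base frame: x ahead of the robot, y to its left, z up, the work surface at z = 0. Lengths are in m, angles in rad, forces in N, time in s.
With the tool pointing down it reaches from about 0.25 to 0.8 m from the base axis. Payload 8.5 kg.
Tool frame: the origin (TCP) lies on the centre line of the jaws, within the pads' length; the fingertips stand 11 mm ahead of it and the grasp point (between the pads) lies 8 mm behind it; z points along the fingers, y is the direction in which the jaws open and shut (so a half turn about z gives the same grasp; the last joint's range is limited). The gripper opens to 85 mm and grips with 20 to 120 N. Pads are 22 mm wide; open, the fingers measure 114 mm over their backs; the gripper's body (76 mm by 85 mm) begins 54 mm behind the grasp point. The pads swing forward as they close: fully open they stand 13 mm farther back than shut.
Start: joints at [1.211, 0.238, -0.013, 1.319, 0, 1.571], TCP at [0.185, 0.491, 0.242] pointing down, gripper open.
Joint ranges: [-2.66, 2.66], [-1.03, 1.9], [-1.14, 1.46], [-1.82, 2.27], [-1.45, 1.34], [-3.14, 3.14]. Speed limits (rad/s): [2.22, 2.22, 2.79, 3.14, 3.14, 3.14].

## Interface

Orientations are given as a unit quaternion [w, x, y, z].
In Python, from workcell import robot, move_gripper, kin, imaging gives the robot as it stands. Calls block until the motion is done:
- robot.goto(position, orientation): joint-space move of the TCP to a pose.
- robot.servo_line(position, feed=0.15, rot=None): straight line of the TCP; rot=None keeps the orientation; feed is the mean speed in m/s.
- robot.movej(angles): joint-space move.
- move_gripper(opening, effort=None): finger opening in m; effort is the grip in N (None keeps the last); returns when the fingers have stopped.
- robot.wait(seconds).
- kin.ik(position, orientation): joint angles nearest the present ones, or None.
- robot.sense(): the state.
- imaging.grab_frame(name): name is "scene" or "top"; returns a dict with "frame" (420x560x3 uint8, red, green, blue), "mtx" (3x3 intrinsics, pixels), "D" ([k1, k2, p1, p2, k3] as OpenCV has them; the pictures are not rectified), "rvec" (rotation vector, rad) and "tvec" (3), from world to camera coordinates, as OpenCV has them. Camera axes: x right, y down, z forward; pixel columns grow to the right and rows downward; lengths in m; the calibration is good to about 2 mm. A picture is of the moment at which its call begins. There is no depth.
A pose or a line that the arm cannot do raises robot.MotionError and nothing moves.
- robot.job_done(): hands the job in, once; it reports no verdict.
The state is a dict: "time_s": time; "joint_pos": joint angles; "qvel": joint speeds; "effort": joint torques, N m; "ee_pos": TCP position; "eef_rot": TCP orientation; "force": force on the tool from outside, world axes, zero at the start; "torque": the same for the moment, N m; "opening": finger opening in m.
Only numpy, scipy, OpenCV 4.12 (cv2) and the standard library are available. Lean on these libraries where they do the work, as an engineer would, in place of code of your own. Each camera call takes 0.05 s, during which the arm holds its last target.

## Working session

There is one attempt and no reset: what is moved stays moved. The work goes in short steps, each a Python script; the robot and the scene stay as the last script left them, time stands still between calls to the robot, and variables do not carry over. Pictures are saved under pics/ and viewed, and the job is handed in when it is done.

```bash
mkdir -p pics; ls; cat > h.py <<'E'
import numpy as np, cv2
from workcell import robot, move_gripper, kin, imaging
def grab(n,save=None):
    f=imaging.grab_frame(n)
    if save: cv2.imwrite('pics/'+save+'.png',cv2.cvtColor(f['frame'],cv2.COLOR_RGB2BGR))
    return f
def ray(f,uv):
    uv=np.array(uv,float).reshape(-1,1,2)
    p=cv2.undistortPoints(uv,np.array(f['mtx']),np.array(f['D'])).reshape(-1,2)
    R,_=cv2.Rodrigues(np.array(f['rvec'],float)); t=np.array(f['tvec'],float).reshape(3)
    d=np.c_[p,np.ones(len(p))]@R
    return -R.T@t,d
def onz(f,uv,z):
    c,d=ray(f,uv); return c+d*((z-c[2])/d[:,2])[:,None]
def proj(f,P):
    return cv2.projectPoints(np.array(P,float).reshape(-1,3),np.array(f['rvec'],float),np.array(f['tvec'],float),np.array(f['mtx']),np.array(f['D']))[0].reshape(-1,2)
E
python3 - <<'E'
from h import *
for n in('scene','top'):
    f=grab(n,n+'0'); c,d=ray(f,[280,210]); print(n,c,d,f['mtx'])
print(robot.sense())
E
```

```text
pics
scene [0.10731976 0.86635102 0.5156622 ] [[ 0.41534825 -0.80199061 -0.42949137]] [[435.39538456   0.         274.41376391]
 [  0.         435.39538456 210.50319855]
 [  0.           0.           1.        ]]
top [0.3564497  0.09425746 0.98971599] [[ 0.16622898  0.00339009 -0.98612147]] [[453.43878467   0.         277.63350312]
 [  0.         453.43878467 206.73393494]
 [  0.           0.           1.        ]]
{'time_s': 0.1, 'joint_pos': array([ 1.21098931e+00,  2.38733870e-01, -1.41456055e-02,  1.31922264e+00,
       -1.33110155e-05,  1.57081796e+00]), 'qvel': array([ 0.00243021, -0.00156802,  0.00322473, -0.0027352 ,  0.00010886,
       -0.0001284 ]), 'effort': array([ 4.22224430e-04, -5.39720356e+01,  3.46999061e+01,  1.34095844e-02,
        2.59639086e-05,  4.52304519e-06]), 'ee_pos': array([0.18472722, 0.49104621, 0.24174453]), 'eef_rot': array([-1.10270178e-04,  1.78945240e-01,  9.83858818e-01, -6.43548337e-04]), 'force': array([0.34453091, 0.11965895, 0.73985273]), 'torque': array([-0.0233114 , -0.03780328,  0.03280072]), 'opening': 0.08543984241031315}
```

View pics/scene0.png

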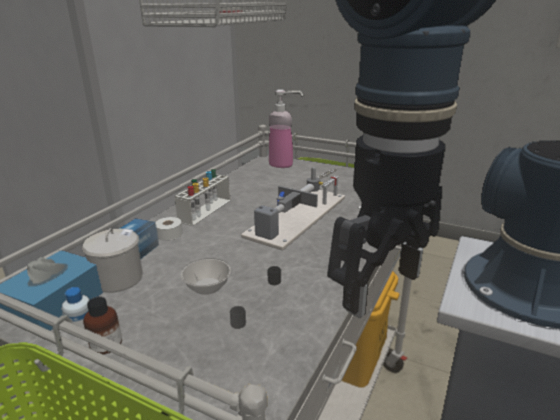

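View pics/top0.png

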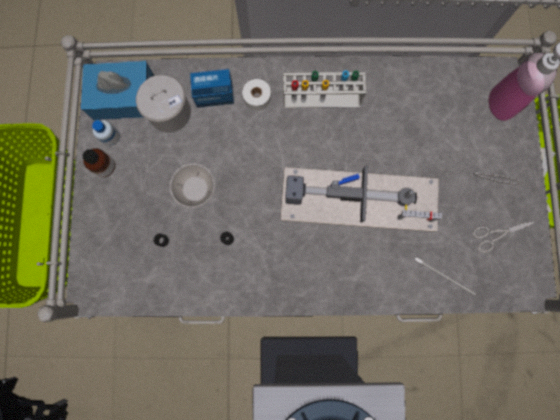

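The top view shows the sleeves at (161,240) and (227,238), the gallipot at (192,186) and the bench centred near (360,200). I'll zoom in on these.

```bash
python3 - <<'E'
import cv2
t=cv2.imread('pics/top0.png')
cv2.imwrite('pics/z1.png',cv2.resize(t[160:235,275:445],None,fx=4.6,fy=4.6,interpolation=cv2.INTER_CUBIC))
cv2.imwrite('pics/z2.png',cv2.resize(t[155:255,145:245],None,fx=6,fy=6,interpolation=cv2.INTER_CUBIC))
E
```

```text
(no output)
```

View pics/z1.png

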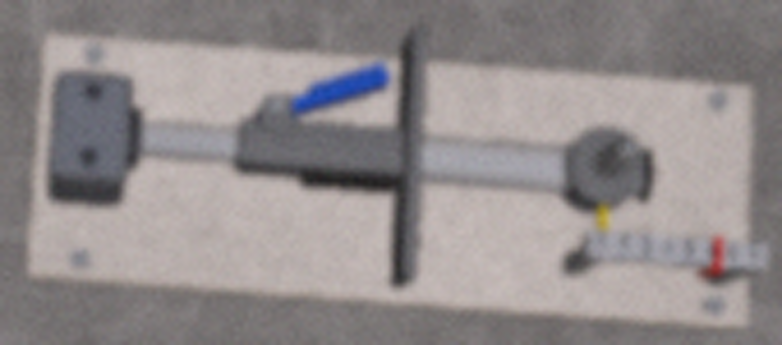

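View pics/z2.png

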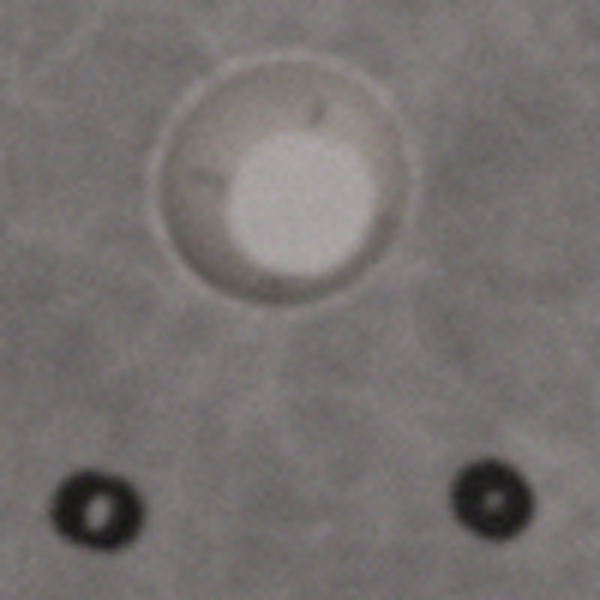

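The bench's +x points image-right (about world -y), and the lever is on the image-up side (world +x). The left sleeve (161,240) appears to have the larger bore. Next I'll measure positions.

```bash
cat > meas.py <<'E'
from h import *
ft=grab('top'); fs=grab('scene')
T=ft['frame']; hsv=cv2.cvtColor(T,cv2.COLOR_RGB2HSV)
g=cv2.cvtColor(T,cv2.COLOR_RGB2GRAY)
def blob(m,box):
    x0,y0,x1,y1=box; mm=np.zeros_like(m); mm[y0:y1,x0:x1]=m[y0:y1,x0:x1]
    cs,_=cv2.findContours(mm,cv2.RETR_EXTERNAL,cv2.CHAIN_APPROX_NONE); return max(cs,key=cv2.contourArea)
def cen(c):
    M=cv2.moments(c); return [M['m10']/M['m00'],M['m01']/M['m00']]
dark=((g<70)*255).astype(np.uint8)
gs=cv2.cvtColor(fs['frame'],cv2.COLOR_RGB2GRAY); darks=((gs<70)*255).astype(np.uint8)
for n,b,bs in(('L',(145,225,180,255),(222,298,252,335)),('R',(212,225,245,255),(260,260,288,292))):
    c=blob(dark,b); cs=blob(darks,bs)
    print(n,cen(c),cv2.contourArea(c),onz(ft,cen(c),.015),'scene',cen(cs),onz(fs,cen(cs),.015))
# gallipot rim: top
sub=g[150:220,160:225]
cc=cv2.HoughCircles(cv2.GaussianBlur(g[150:225,155:230],(0,0),1),cv2.HOUGH_GRADIENT,1,100,param1=60,param2=15,minRadius=18,maxRadius=27); print('pot',cc)
if cc is not None: print(onz(ft,cc[0,0,:2]+[155,150],.036))
# board
f=T.astype(int)
white=((g>150)*255).astype(np.uint8)
print('board g',g[215,330],'worktop',g[240,330])
thr=(int(g[215,300:390].mean())+int(g[245,300:390].mean()))/2
# edges: column/row scans subpixel
def edge(p0,p1,n=60):
    pts=np.linspace(p0,p1,n).astype(np.float32); v=cv2.remap(cv2.GaussianBlur(g,(0,0),.7).astype(np.float32),pts[None,:,0],pts[None,:,1],cv2.INTER_LINEAR)[0]
    i=np.argmax(np.abs(np.convolve(v,[1,1,1,-1,-1,-1],'valid')))+2.5
    return np.array(p0)+(np.array(p1)-np.array(p0))*i/(n-1)
E=dict(
 up=[edge((u,160+ (u-285)*.06),(u,178+(u-285)*.06)) for u in range(300,430,6) if not 355<u<375],
 lo=[edge((u,211+(u-285)*.06),(u,231+(u-285)*.06)) for u in range(300,430,6)],
 le=[edge((273,v),(291,v)) for v in list(range(200,216,2))+list(range(170,177,2))],
 ri=[edge((431,v),(449,v)) for v in list(range(185,208,2))])
L={}
for k,p in E.items():
    P=onz(ft,p,.012)[:,:2]
    q=cv2.fitLine(P.astype(np.float32),cv2.DIST_HUBER,0,.001,.001).ravel(); L[k]=q
    n=np.array([-q[1],q[0]]); r=(P-q[2:])@n; print(k,q,'rms mm',r.std()*1e3, np.abs(r).max()*1e3)
d=L['up'][:2]; d=d*np.sign(-d[1]); d2=L['lo'][:2]*np.sign(-L['lo'][1]); print('ang',np.arctan2(d[1],d[0]),np.arctan2(d2[1],d2[0]))
ex=(d+d2)/2; ex/=np.linalg.norm(ex); ey=np.array([-ex[1],ex[0]])
yu=L['up'][2:]@ey; yl=L['lo'][2:]@ey; xl=L['le'][2:]@ex; xr=L['ri'][2:]@ex
print('width',yu-yl,'len',xr-xl); O=ex*(xl+xr)/2+ey*(yu+yl)/2; print('O',O,'yaw',np.arctan2(ex[1],ex[0]))
np.savez('bench.npz',O=O,ex=ex,ey=ey)
E
python3 meas.py
```

```text
L [160.9014598540146, 239.86496350364965] 137.0 [[0.45730807 0.35684435 0.015     ]] scene [237.51476793248946, 316.9599156118143] [[0.45807048 0.35630386 0.015     ]]
R [226.39495798319328, 237.93697478991598] 119.0 [[0.46056725 0.21400072 0.015     ]] scene [273.8119180633147, 275.2756052141527] [[0.46162602 0.21236186 0.015     ]]
pot [[[35.5 34.5 21. ]]]
[[0.57496069 0.29081495 0.036     ]]
board g 182 worktop 114
up [ 0.07287458  0.9973411   0.6009765  -0.09824411] rms mm 6.552952117721611 17.192280994394014
lo [ 0.08495291  0.996385    0.4857584  -0.07891247] rms mm 4.6088225638606515 20.95125314557651
le [ 0.9975455  -0.07002167  0.55044365  0.09249151] rms mm 2.7839326057304152 7.557192872020154
ri [ 0.9943032  -0.10658865  0.5453675  -0.25098884] rms mm 0.43320410798845743 1.1189048341869956
ang -1.6437356 -1.6558518
width 0.11638439 len 0.34280977
O [ 0.5441297  -0.07894978] yaw -1.6497937
```

```bash
python3 - <<'E'
s=open('meas.py').read()
s=s.replace("    q=cv2.fitLine(P","    for _ in range(5):\n        q=cv2.fitLine(P.astype(np.float32),cv2.DIST_HUBER,0,.001,.001).ravel(); r=np.abs((P-q[2:])@np.array([-q[1],q[0]])); P=P[r<max(.0015,2*np.median(r))]\n    q=cv2.fitLine(P").replace("print(k,q,","print(k,len(P),q,")
s+='''
fr=fs['frame']
def B(x,y,z): return np.r_[O+ex*x+ey*y,z]
corn=[B(sx*.1725,sy*.06,.012) for sx,sy in((-1,-1),(1,-1),(1,1),(-1,1))]
vis=[]
for f,n,(x0,y0,x1,y1) in((ft,'top',(275,160,445,235)),(fs,'scene',(235,160,355,250))):
    im=cv2.cvtColor(f['frame'],cv2.COLOR_RGB2BGR); k=4.6 if n=='top' else 6
    z=cv2.resize(im[y0:y1,x0:x1],None,fx=k,fy=k,interpolation=cv2.INTER_CUBIC)
    q=((proj(f,corn)-[x0,y0]+.5)*k).astype(int); cv2.polylines(z,[q.reshape(-1,1,2)],True,(0,255,0),1)
    cv2.imwrite('pics/b_%s.png'%n,z)
'''
open('meas.py','w').write(s)
E
python3 meas.py
```

```text
L [160.88805970149255, 239.80223880597015] 134.0 [[0.45744499 0.35687856 0.015     ]] scene [237.56666666666666, 316.91702127659573] [[0.45805061 0.35616373 0.015     ]]
R [226.53389830508473, 237.95762711864407] 118.0 [[0.46052019 0.21369894 0.015     ]] scene [273.8617216117216, 275.279304029304] [[0.46152911 0.2123282  0.015     ]]
pot [[[35.5 33.5 21.8]]]
[[0.57718064 0.29087575 0.036     ]]
board g 179 worktop 113
up 15 [ 0.08291129  0.99655694  0.6044229  -0.08099905] rms mm 0.30011228617516633 0.5722540932994596
lo 20 [ 0.08317668  0.9965348   0.48682433 -0.0670782 ] rms mm 0.35739933106074745 1.020940268894355
le 10 [ 0.9968705  -0.07905146  0.5558603   0.09257049] rms mm 0.37759475399000136 0.7776392903542809
ri 12 [ 0.9947887  -0.10195803  0.54988384 -0.25144532] rms mm 0.5133554388186122 1.3573560606393134
ang -1.653803 -1.6540693
width 0.11834848 len 0.34332383
O [ 0.5452269  -0.07880032] yaw -1.6539361
```

```bash
ls pics
```

```text
b_scene.png
b_top.png
scene0.png
top0.png
z1.png
z2.png
```

View pics/b_scene.png

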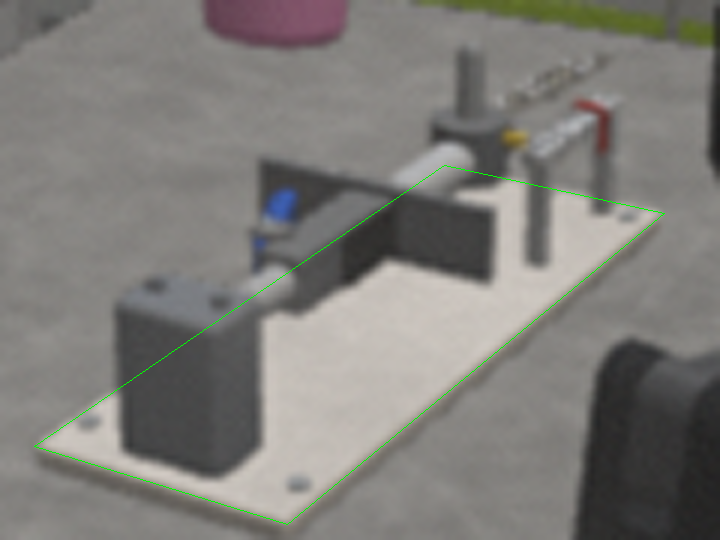

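View pics/b_top.png

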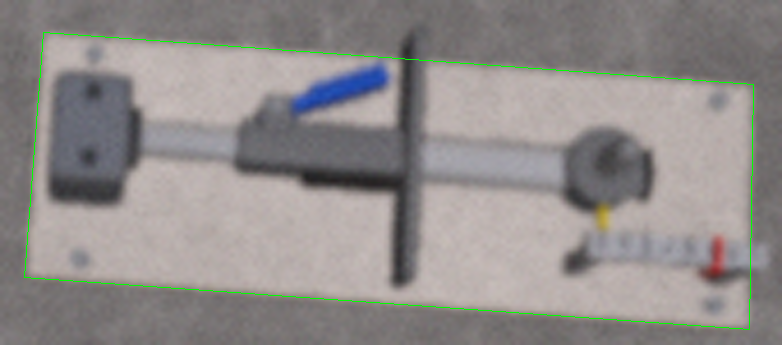

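```bash
cat > ind.py <<'E'
from h import *
b=np.load('bench.npz'); O,ex,ey=b['O'],b['ex'],b['ey']
def W(x,y,z): return np.r_[O+ex*x+ey*y,z]
def toB(P): P=np.atleast_2d(P); return np.c_[(P[:,:2]-O)@ex,(P[:,:2]-O)@ey,P[:,2]]
def blobs(f,lo,hi,box):
    h=cv2.cvtColor(f['frame'],cv2.COLOR_RGB2HSV); m=cv2.inRange(h,lo,hi); x0,y0,x1,y1=box
    v,u=np.nonzero(m[y0:y1,x0:x1]); return np.c_[u+x0,v+y0].astype(float)
RED=((0,110,60),(9,255,255)); RED2=((170,110,60),(180,255,255)); YEL=((18,110,80),(35,255,255)); BLU=((105,120,50),(130,255,255))
def show():
    ft=grab('top'); fs=grab('scene')
    bt=(330,165,460,235); bs=(290,160,360,200)
    for n,rs in(('red',(RED,RED2)),('yel',(YEL,)),('blue',(BLU,))):
        for f,c,bx in((ft,'top',bt),(fs,'scene',bs if n!='blue' else(270,185,300,205))):
            p=np.vstack([blobs(f,*r,bx) for r in rs])
            if len(p)==0: print(n,c,'none'); continue
            q=toB(onz(f,p,.07)); print(n,c,len(p),'px',p.mean(0).round(2),'bench@z70 mm mean',(q.mean(0)*1e3).round(1),'rng x',(q[:,0].min()*1e3).round(1),(q[:,0].max()*1e3).round(1),'y',(q[:,1].min()*1e3).round(1),(q[:,1].max()*1e3).round(1))
    return ft,fs
if __name__=='__main__':
    ft,fs=show()
    # pin in scene: plane y=0 intersection
    def ony(f,uv,y):
        c,d=ray(f,uv); s=(y-(c[:2]-O)@ey)/(d[:,:2]@ey); return toB(c+d*s[:,None])
    print(ony(fs,[[235+470/6-.5,160+110/6],[235+470/6-.5,160+50/6]],0)*1e3)
    h=cv2.cvtColor(fs['frame'],cv2.COLOR_RGB2GRAY)
    for r in(171,173,175,177): print(h[r,306:322])
    for x in (.09,.1,.11): print(x,proj(ft,[W(x,0,.078),W(x,0,.113)]),proj(fs,[W(x,0,.078),W(x,0,.113)]))
    z=cv2.resize(cv2.cvtColor(ft['frame'],cv2.COLOR_RGB2BGR)[175:225,390:450],None,fx=10,fy=10,interpolation=cv2.INTER_CUBIC); cv2.imwrite('pics/zpin.png',z)
E
python3 ind.py
```

```text
red top 17 px [430.35 216.06] bench@z70 mm mean [137.5 -38.   70. ] rng x 134.8 139.0 y -44.4 -29.4
red scene 7 px [334.29 179.86] bench@z70 mm mean [130.7 -42.5  70. ] rng x 110.4 148.6 y -54.4 -27.6
yel top 9 px [405.56 206.78] bench@z70 mm mean [ 85.4 -22.4  70. ] rng x 84.2 86.5 y -27.0 -18.6
yel scene 9 px [319.44 175.22] bench@z70 mm mean [146.3  11.7  70. ] rng x 88.3 258.1 y -21.6 74.2
blue top 83 px [348.93 178.86] bench@z70 mm mean [-34.5  28.   70. ] rng x -54.8 -15.8 y 17.6 37.6
blue scene 15 px [281.6 193.6] bench@z70 mm mean [-26.   32.4  70. ] rng x -35.8 -15.2 y 24.5 39.3
[[8.38821043e+01 1.41383285e-13 8.17880404e+01]
 [8.23742089e+01 2.92253631e-14 1.11162287e+02]]
[138 136 137 138 129  95  84  93  97 107 128 131 131 130 130 130]
[137 138 138 138 129  95  84  93  97 107 133 137 137 133 136 137]
[135 135 137 138 129  90  81  94  99 111 132 141 141 130 122 117]
[139 139 138 135 122  85  81  92 101 105 124 133 145 126 115 109]
0.09 [[409.073869   195.57377659]
 [413.90165557 192.08937782]] [[313.8517026  178.92380248]
 [314.17772002 166.8580773 ]]
0.1 [[413.88686524 195.9295892 ]
 [418.89404235 192.45985846]] [[315.5536867  177.78379197]
 [315.89953818 165.77999289]]
0.11 [[418.69498599 196.28539606]
 [423.88087789 192.83038935]] [[317.23447482 176.65795685]
 [317.59965055 164.71546548]]
```

View pics/zpin.png

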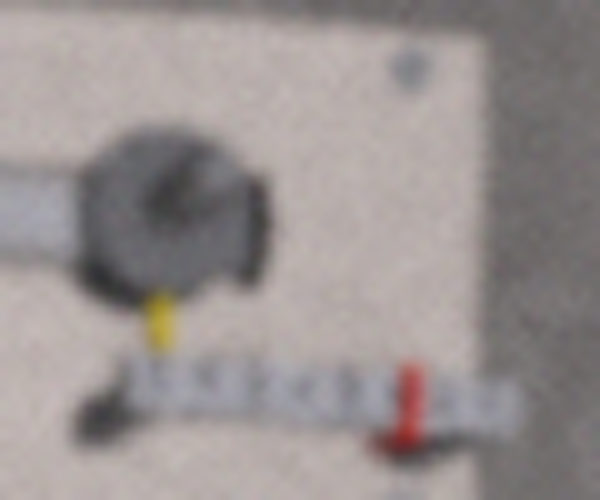

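```bash
python3 - <<'E'
from ind import *
ft=grab('top'); fs=grab('scene')
def tri(a,b):
    c1,d1=ray(ft,a); c2,d2=ray(fs,b); d1=d1[0];d2=d2[0]
    s=np.linalg.lstsq(np.c_[d1,-d2],c2-c1,rcond=None)[0]; p,q=c1+s[0]*d1,c2+s[1]*d2; return toB((p+q)/2)*1e3,np.linalg.norm(p-q)*1e3
yt=blobs(ft,*YEL,(330,165,460,235)); ys=blobs(fs,(15,110,80),(35,255,255),(314,170,326,182))
print(yt.mean(0),ys.mean(0),len(ys),tri(yt.mean(0),ys.mean(0)))
r=np.vstack([blobs(ft,*k,(330,165,460,235)) for k in(RED,RED2)])
# saturation-weighted column centroid per row
T=ft['frame'].astype(float); w=T[:,:,0]-(T[:,:,1]+T[:,:,2])/2
bg=0
for v in range(209,222):
    x=np.clip(w[v,424:438]-15,0,None)
    if x.sum()>20: u=(x*np.arange(424,438)).sum()/x.sum(); print(v,u.round(2),x.sum().round(),(toB(onz(ft,[u,v],.07))*1e3).round(1))
wy=(T[:,:,0]+T[:,:,1])/2-T[:,:,2]
for v in range(202,213):
    x=np.clip(wy[v,399:412]-25,0,None)
    if x.sum()>20: u=(x*np.arange(399,412)).sum()/x.sum(); print('y',v,u.round(2),x.sum().round(),(toB(onz(ft,[u,v],.066))*1e3).round(1))
g=cv2.cvtColor(ft['frame'],cv2.COLOR_RGB2GRAY)
for v in(170,176,182,200,206,212): print(v,g[v,355:372])
for v in(195,): print(g[v,394:422], (toB(onz(ft,[[394,v],[422,v]],.078))*1e3).round(1))
print(proj(ft,[W(-.008,y,.078) for y in(-.05,-.03,.03,.05)]))
E
```

```text
** On entry to DLASCL parameter number  4 had an illegal value
 ** On entry to DLASCL parameter number  4 had an illegal value
 ** On entry to DLASCL parameter number  4 had an illegal value
 ** On entry to DLASCL parameter number  4 had an illegal value
 ** On entry to DLASCL parameter number  5 had an illegal value
 ** On entry to DLASCL parameter number  4 had an illegal value<stdin>:7: RuntimeWarning: Mean of empty slice.
  ret = um.true_divide(
Traceback (most recent call last):
numpy.linalg.LinAlgError: SVD did not converge in Linear Least Squares
```

```bash
cat > m2.py <<'E'
from ind import *
ft=grab('top'); fs=grab('scene')
def tri(a,b):
    c1,d1=ray(ft,a); c2,d2=ray(fs,b); d1=d1[0];d2=d2[0]
    s=np.linalg.lstsq(np.c_[d1,-d2],c2-c1,rcond=None)[0]; p,q=c1+s[0]*d1,c2+s[1]*d2; return toB((p+q)/2)*1e3,np.linalg.norm(p-q)*1e3
yt=blobs(ft,*YEL,(330,165,460,235)); ys=blobs(fs,(12,90,60),(35,255,255),(314,177,326,190))
if len(ys): print(yt.mean(0),ys.mean(0),len(ys),tri(yt.mean(0),ys.mean(0)))
T=ft['frame'].astype(float); w=T[:,:,0]-(T[:,:,1]+T[:,:,2])/2
for v in range(209,222):
    x=np.clip(w[v,424:438]-15,0,None)
    if x.sum()>20: u=(x*np.arange(424,438)).sum()/x.sum(); print(v,u.round(2),x.sum().round(),(toB(onz(ft,[u,v],.07))*1e3).round(1))
wy=(T[:,:,0]+T[:,:,1])/2-T[:,:,2]
for v in range(202,213):
    x=np.clip(wy[v,399:412]-25,0,None)
    if x.sum()>20: u=(x*np.arange(399,412)).sum()/x.sum(); print('y',v,u.round(2),x.sum().round(),(toB(onz(ft,[u,v],.066))*1e3).round(1))
g=cv2.cvtColor(ft['frame'],cv2.COLOR_RGB2GRAY)
for v in(170,176,182,200,206,212): print(v,g[v,355:372])
for v in(195,): print(g[v,394:422], (toB(onz(ft,[[394,v],[422,v]],.078))*1e3).round(1))
print(proj(ft,[W(-.008,y,.078) for y in(-.05,-.03,.03,.05)]))
E
python3 m2.py
```

```text
[405.5 206.5] [320.5 182.5] 8 (array([[ 84.36817212, -22.98411477,  74.11058754]]), np.float64(0.7626043958533137))
211 430.79 82.0 [[138.3 -27.4  70. ]]
212 430.79 142.0 [[138.3 -29.5  70. ]]
213 430.86 153.0 [[138.5 -31.6  70. ]]
214 430.78 150.0 [[138.3 -33.7  70. ]]
215 430.82 148.0 [[138.5 -35.8  70. ]]
216 430.68 150.0 [[138.2 -37.9  70. ]]
217 430.43 174.0 [[137.7 -40.   70. ]]
218 430.05 240.0 [[137.  -42.1  70. ]]
219 429.43 186.0 [[135.7 -44.3  70. ]]
220 428.34 42.0 [[133.5 -46.6  70. ]]
y 204 405.66 32.0 [[ 86.5 -15.7  66. ]]
y 205 405.65 140.0 [[ 86.6 -17.9  66. ]]
y 206 405.62 170.0 [[ 86.6 -20.   66. ]]
y 207 405.66 172.0 [[ 86.7 -22.1  66. ]]
y 208 405.67 150.0 [[ 86.8 -24.2  66. ]]
y 209 405.74 78.0 [[ 87.  -26.3  66. ]]
170 [120 113 116 118 114 116 106  80  56  63  92 103 110 108 112 116 111]
176 [ 73  76  78  95 124 150 136  86  58  71  97 113 134 165 177 177 182]
182 [175 184 183 183 186 160 126  74  58  78  98 113 137 165 177 180 178]
200 [ 50  43  44  44  47  50  42  57  76  99 108 125 154 165 157 160 163]
206 [179 185 186 186 168 123  70  66  86 101 112 142 170 183 182 183 181]
212 [183 186 185 182 160 104  62  64  90 102 116 149 173 180 181 185 187]
[160 164 153 130  95  94 102 105 103  95  80  64  67  73  73  79  80  94
  92  96  86  72  89 149 173 180 181 183] [[ 58.8  -1.1  78. ]
 [116.8   3.2  78. ]]
[[360.64349518 216.0773283 ]
 [361.07440139 206.42897087]
 [362.31400365 177.92121335]
 [362.70975802 168.5679004 ]]
```

Both views agree on the bench frame. The pointer is at x≈85.5 mm and the red mark at x≈138.3 mm, so travel is about 52.7 mm. The grip spot is at x≈-19 mm and the pin at x≈85 mm. Now I'll check IK for the poses and pick up the left, big-bore sleeve.

```bash
cat >> ind.py <<'E'
def quat(flip=0):
    phi=np.arctan2(ey[1],ey[0])+np.pi*flip; th=(phi+np.pi/2)/2
    return np.array([0,np.cos(th),np.sin(th),0.])
E
python3 - <<'E'
from ind import *
for fl in(0,1):
    q=quat(fl)
    for p in([.4577,.3565,.021],[.4577,.3565,.14],W(.085,0,.16),W(.085,0,.10),[.461,.213,.021],[.577,.291,.05],W(-.019,.01,.052),W(-.019,.01,.16),W(.034,.01,.052)):
        s=kin.ik(np.array(p),q); print(fl,np.round(p,3),None if s is None else np.round(s,2))
E
```

```text
0 [0.458 0.356 0.021] [ 0.66  0.49 -0.24  0.84  0.    2.32]
0 [0.458 0.356 0.14 ] [ 0.66  0.38 -0.07  1.12  0.    2.32]
0 [ 0.538 -0.164  0.16 ] [-0.29  0.34 -0.08  1.15  0.    1.36]
0 [ 0.538 -0.164  0.1  ] [-0.29  0.38 -0.18  1.01  0.    1.36]
0 [0.461 0.213 0.021] [ 0.43  0.39 -0.42  0.76  0.    2.09]
0 [0.577 0.291 0.05 ] [ 0.47  0.55 -0.03  0.99  0.    2.12]
0 [ 0.557 -0.061  0.052] [-0.11  0.43 -0.25  0.89  0.    1.55]
0 [ 0.557 -0.061  0.16 ] [-0.11  0.34 -0.09  1.15  0.    1.55]
0 [ 0.552 -0.114  0.052] [-0.2   0.43 -0.25  0.89  0.    1.45]
1 [0.458 0.356 0.021] [ 0.66  0.49 -0.24  0.84  0.   -0.83]
1 [0.458 0.356 0.14 ] [ 0.66  0.38 -0.07  1.12  0.   -0.83]
1 [ 0.538 -0.164  0.16 ] [-0.29  0.34 -0.08  1.15  0.   -1.78]
1 [ 0.538 -0.164  0.1  ] [-0.29  0.38 -0.18  1.01  0.   -1.78]
1 [0.461 0.213 0.021] [ 0.43  0.39 -0.42  0.76  0.   -1.05]
1 [0.577 0.291 0.05 ] [ 0.47  0.55 -0.03  0.99  0.   -1.02]
1 [ 0.557 -0.061  0.052] [-0.11  0.43 -0.25  0.89  0.   -1.6 ]
1 [ 0.557 -0.061  0.16 ] [-0.11  0.34 -0.09  1.15  0.   -1.6 ]
1 [ 0.552 -0.114  0.052] [-0.2   0.43 -0.25  0.89  0.   -1.69]
```

```bash
python3 - <<'E'
from ind import *
q=quat(0)
robot.goto([.4577,.3565,.10],q)
robot.servo_line([.4577,.3565,.021],feed=.12)
print(robot.sense()['time_s'])
move_gripper(.02,30); s=robot.sense(); print(s['opening'],s['time_s'],s['force'],s['ee_pos'])
robot.servo_line([.4577,.3565,.17],feed=.25)
P=W(.085,0,.165); robot.goto(P,q)
s=robot.sense(); print(s['opening'],s['time_s'],s['force'],s['ee_pos'],P)
grab('top','t1');grab('scene','s1')
E
python3 -c "
import cv2
a=cv2.imread('pics/s1.png')[130:230,230:370];cv2.imwrite('pics/s1z.png',cv2.resize(a,None,fx=5,fy=5,interpolation=2))"
```

```text
2.675
0.026835822021401407 3.25 [-0.09993399 -0.76221118  5.17010209] [0.45792211 0.35660955 0.02148093]
0.02697415850802633 5.9 [ 0.64383698  0.84885681 -1.09091374] [ 0.53840295 -0.16268581  0.16495575] [ 0.53816813 -0.16350672  0.165     ]
```

View pics/s1z.png

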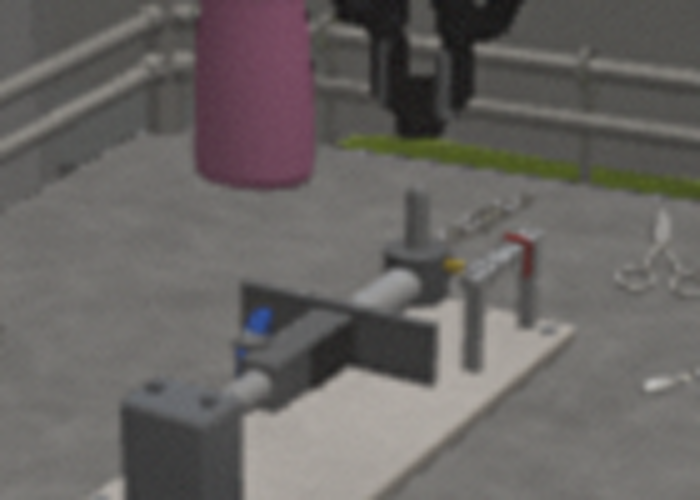

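View pics/t1.png

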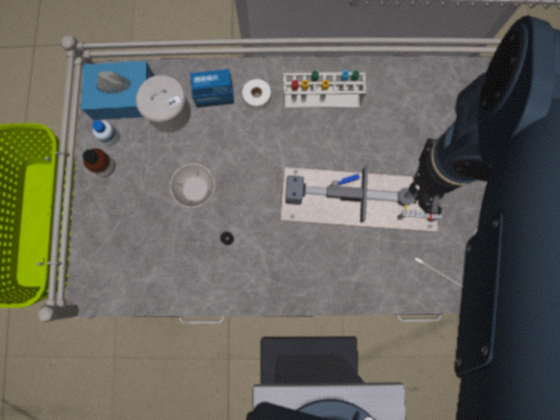

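The scene crop shows the sleeve in the jaws at (418,110), directly above the pin at (418,215). I'll lower it in steps while checking the force.

```bash
python3 - <<'E'
from ind import *
f0=robot.sense()['force']
for z in(.136,.125,.117,.109,.1035,.1005):
    robot.servo_line(W(.085,0,z),feed=.08); s=robot.sense(); print(z,s['ee_pos'].round(4),(s['force']-f0).round(1),s['time_s'])
    if abs(s['force'][2]-f0[2])>12: break
E
```

```text
0.136 [ 0.5381 -0.1634  0.1359] [-0.1 -0.2 -0.1] 6.5083
0.125 [ 0.538  -0.1635  0.1249] [-0.   0.9 -0.8] 6.7917
0.117 [ 0.5379 -0.1635  0.1169] [ 0.1  0.2 -1.2] 7.0417
0.109 [ 0.5379 -0.1634  0.1088] [-0.5 -0.5 -0.6] 7.2917
0.1035 [ 0.538  -0.1634  0.1032] [0.1 0.6 0.1] 7.5417
0.1005 [ 0.5381 -0.1635  0.1004] [-0.6  0.3 -1.2] 7.7917
```

It slid on freely with no force. I'll press to contact, release, and look.

```bash
python3 - <<'E'
from ind import *
for z in(.0995,.0985,.0975):
    robot.servo_line(W(.085,0,z),feed=.06); s=robot.sense(); print(z,s['ee_pos'].round(4),s['force'].round(1),s['time_s'])
    if s['force'][2]>5: break
move_gripper(.05); s=robot.sense();print(s['opening'])
robot.servo_line(W(.085,0,.17),feed=.25)
robot.goto([.461,.213,.10],quat(0)); print(robot.sense()['time_s'])
grab('top','t2');grab('scene','s2')
E
python3 -c "
import cv2
a=cv2.imread('pics/s2.png')[160:220,270:360];b=cv2.imread('pics/t2.png')[165:235,380:450]
cv2.imwrite('pics/s2z.png',cv2.hconcat([cv2.resize(a,(600,400),interpolation=2),cv2.resize(b,(200,200),interpolation=2).copy() if 0 else cv2.copyMakeBorder(cv2.resize(b,(200,200),interpolation=2),0,200,0,0,0)]))"
```

```text
0.0995 [ 0.5382 -0.1635  0.0995] [-1.1  0.2 -0.1] 8.0417
0.0985 [ 0.5383 -0.1636  0.0994] [-2.   1.4  8. ] 8.2917
0.050136828916983844
10.525
```

View pics/s2z.png

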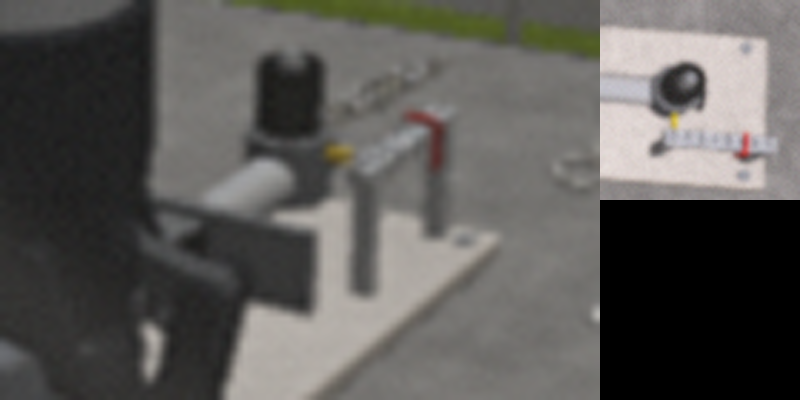

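The sleeve sits down on the seat, with the pin tip showing out of its top at (290,55). Contact came at the expected 78 mm height. Next, the second sleeve goes in the gallipot.

```bash
python3 - <<'E'
from ind import *
im=cv2.cvtColor(cv2.imread('pics/top0.png'),cv2.COLOR_BGR2GRAY); f=grab('top')
print('floor',onz(f,[195,188.7],.002)[0],'rim',onz(f,[145+286/6,155+178/6],.036)[0])
q=quat(0)
robot.servo_line([.461,.213,.021],feed=.15)
move_gripper(.02,30); s=robot.sense(); print(s['opening'],s['time_s'])
robot.servo_line([.461,.213,.12],feed=.25)
C=np.mean([onz(f,[195,188.7],.002)[0],onz(f,[145+286/6,155+178/6],.036)[0]],0); print(C)
robot.goto([C[0],C[1],.12],q)
robot.servo_line([C[0],C[1],.035],feed=.15)
s=robot.sense(); print(s['opening'],s['time_s'],s['force'])
move_gripper(.042); robot.servo_line([C[0],C[1],.12],feed=.25)
print(robot.sense()['time_s']); 
robot.goto(W(-.019,.010,.15),q)
move_gripper(.085)
s=robot.sense(); print(s['opening'],s['time_s'],s['force'],toB(s['ee_pos'])); 
grab('top','t3');grab('scene','s3')
E
```

```text
floor [0.57300539 0.28741533 0.002     ] rim [0.5745379  0.28607941 0.036     ]
0.027334032817732442 11.675
[0.57377164 0.28674737 0.019     ]
0.026885092640084547 13.5417 [ 0.35600705  0.32181676 -0.46870379]
14.325
0.0849859963008285 16.1417 [ 0.2451555  -0.22941654  0.39337098] [[-0.01921075  0.01002361  0.14999992]]
```

View pics/t3.png

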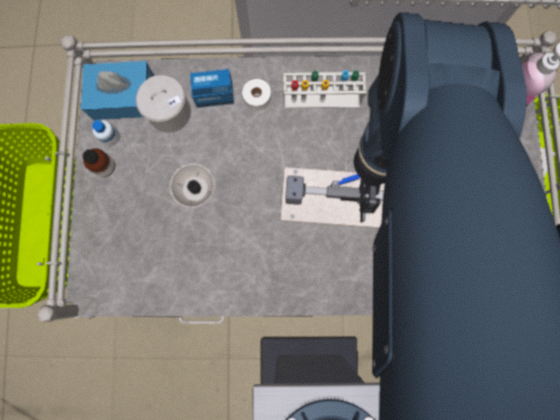

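View pics/s3.png

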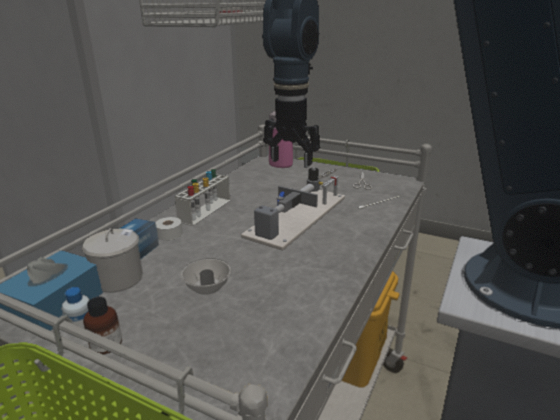

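The top view shows the other sleeve standing in the gallipot at (194,186). The forearm hides the mark from the top camera here, so I'll rely on contact plus measured travel, checked from the scene view. Next I'll find the flange contact.

```bash
cat > push.py <<'E'
from ind import *
def avg(n=6):
    F=[];P=[]
    for _ in range(n):
        robot.wait(.02); s=robot.sense(); F.append(s['force']); P.append(s['ee_pos'])
    F=np.mean(F,0); P=toB(np.mean(P,0))[0]*1e3
    return np.array([F[:2]@ex,F[:2]@ey,F[2]]),P,s['time_s']
E
python3 - <<'E'
from push import *
fs=grab('scene'); ft=grab('top')
T=fs['frame'].astype(float); w=T[:,:,0]-(T[:,:,1]+T[:,:,2])/2; wy=(T[:,:,0]+T[:,:,1])/2-T[:,:,2]
print(w[174:190,326:340].astype(int)); print(wy[178:188,314:326].astype(int))
def tri(a,b):
    c1,d1=ray(ft,a); c2,d2=ray(fs,b); d1=d1[0];d2=d2[0]
    s=np.linalg.lstsq(np.c_[d1,-d2],c2-c1,rcond=None)[0]; p,q=c1+s[0]*d1,c2+s[1]*d2; return toB((p+q)/2)*1e3,np.linalg.norm(p-q)*1e3
print('pred red line inner/outer end in scene',proj(fs,[W(.1383,-.029,.07),W(.1383,-.041,.07)]), 'ptr z70/74 at y-18,-26',proj(fs,[W(.0857,-.018,.07),W(.0857,-.026,.07),W(.0847,-.018,.074),W(.0847,-.026,.074)]))
robot.servo_line(W(-.025,.010,.090),feed=.25)
robot.servo_line(W(-.025,.010,.050),feed=.12)
print(avg())
for x in np.arange(-.023,-.012,.001):
    robot.servo_line(W(x,.010,.050),feed=.05); a=avg(5); print(x,a[0].round(2),a[1].round(2),round(a[2],2))
    if a[0][0]<-6: break
E
```

```text
[[ 3  6  5  4  3  4  2  1  3  3  3  3  3  1]
 [ 2  4  3  2  4  5  2  1  0  0  1  1  2  2]
 [ 4  4  2  3 10 22 16 11  6  3 -2  0  0  3]
 [ 2  4  2  4 15 37 50 49 36 20  3  0  3  2]
 [ 2  3  3  3  5 13 20 23 34 34 16  3  1  3]
 [ 3  2  2  0 -2 -3 -4 -2 14 37 23  3  1  2]
 [ 2  1  0 -1 -2 -1 -3  0 12 35 17  2  0  2]
 [ 1 -1 -3 -3 -1  1  0  3 18 34 16  0  2  4]
 [-1 -1  0 -1  2  1  1  4 15 37 17  0  3  3]
 [-2 -1  0  0  1  2  2  4 15 39 16  3  1  3]
 [-2  1  0  2  3  2  2  3 16 32 14  3  2  4]
 [ 1  2  2  3  3  2  2  2 12 19  7  1  2  2]
 [ 1  1  2  2  4  4  2  1  4  3  1  2  3  4]
 [ 2  3  4  3  4  3  2  1  1  0  0  2  2  2]
 [ 1  3  3  3  2  4  2  3  1  1  2  2  1  2]
 [ 1  2  3  2  2  3  4  1  1  0  1  2  3  2]]
[[ 3  2  3  1  3  4  6  5  5  4  5  2]
 [ 2  2  2  0  2  3  3  3  2  4  3  4]
 [ 1  2  1 -1  0  2  0  1  2  2  3  3]
 [ 0  0 -1 -1  5 21 18 14 12  5  3  2]
 [ 1  0  0 -1 16 54 62 57 42 10  1  0]
 [ 1  1  0  1 16 41 55 54 38  5 -3 -2]
 [ 0  0 -1  0  3 16 26 28 21  3 -2 -2]
 [ 2  0  0  1 -1  2  4  5  6  1  0 -1]
 [ 2  1 -1  0  0  1  2  1  1  2  0  2]
 [ 1  1  0  0  0  2  4  4  3
[... 405 characters left out ...]
 17.65
-0.022 [-0.05 -0.   -0.07] [-21.96   9.98  49.97] 17.98
-0.020999999999999998 [ 0.35 -0.29  0.41] [-20.97   9.99  49.97] 18.32
-0.019999999999999997 [-0.07 -0.33 -0.36] [-19.96  10.01  50.  ] 18.65
-0.018999999999999996 [-0.39 -0.21  0.04] [-18.97  10.    49.99] 18.98
-0.017999999999999995 [-0.07  0.42 -0.12] [-17.97  10.    50.  ] 19.32
-0.016999999999999994 [ 0.17 -0.23 -0.19] [-16.96   9.99  49.99] 19.65
-0.015999999999999993 [-1.76 -0.    0.33] [-16.15  10.01  50.01] 19.98
-0.014999999999999993 [-2.24  0.14  0.44] [-15.01  10.    50.  ] 20.32
-0.013999999999999992 [-2.31 -0.07  0.09] [-13.91  10.    50.  ] 20.65
-0.01299999999999999 [-2.28  0.19 -0.  ] [-12.92  10.01  50.  ] 20.98
```

Contact is at ee x≈-16.1 mm: the force steps from about 0 to -2 N, the spring preload. So I'll push to about 36.5 mm and check in the scene view.

```bash
cat >> push.py <<'E'
def cents(fs):
    T=fs['frame'].astype(float); w=T[:,:,0]-(T[:,:,1]+T[:,:,2])/2; wy=(T[:,:,0]+T[:,:,1])/2-T[:,:,2]
    out=[]
    for m,(x0,y0,x1,y1),t in((wy,(310,170,332,192),12),(w,(328,174,337,179),10)):
        s=np.clip(m[y0:y1,x0:x1]-t,0,None); 
        if m is wy: s[w[y0:y1,x0:x1]>wy[y0:y1,x0:x1]*.9]=0
        v,u=np.mgrid[y0:y1,x0:x1]; out.append(((s*u).sum()/s.sum(),(s*v).sum()/s.sum(),s.sum()))
    return np.round(out,2)
E
python3 - <<'E'
from push import *
fs=grab('scene'); print(cents(fs),avg(4)[1])
robot.servo_line(W(.0365,.010,.050),feed=.04); print(avg(8)); fs=grab('scene','s4'); grab('top','t4'); print(cents(fs))
print('pred move',proj(fs,[W(.0888,-.022,.072),W(.1383,-.022,.072)]))
E
python3 -c "
import cv2
a=cv2.imread('pics/s4.png')[140:230,240:360];cv2.imwrite('pics/s4z.png',cv2.resize(a,None,fx=6.5,fy=6.5,interpolation=2))"
```

```text
[[321.14 182.07 290.5 ]
 [332.93 177.25 260.  ]] [-12.95515534   9.99115113  49.98670097]
(array([-4.33282949, -0.85302886,  1.20066761]), array([36.34746027,  9.93349866, 49.98946664]), 22.625)
[[329.42 176.35 181.  ]
 [331.79 177.03 378.  ]]
pred move [[320.75808353 182.61634656]
 [328.83097674 176.95509207]]
```

View pics/s4z.png

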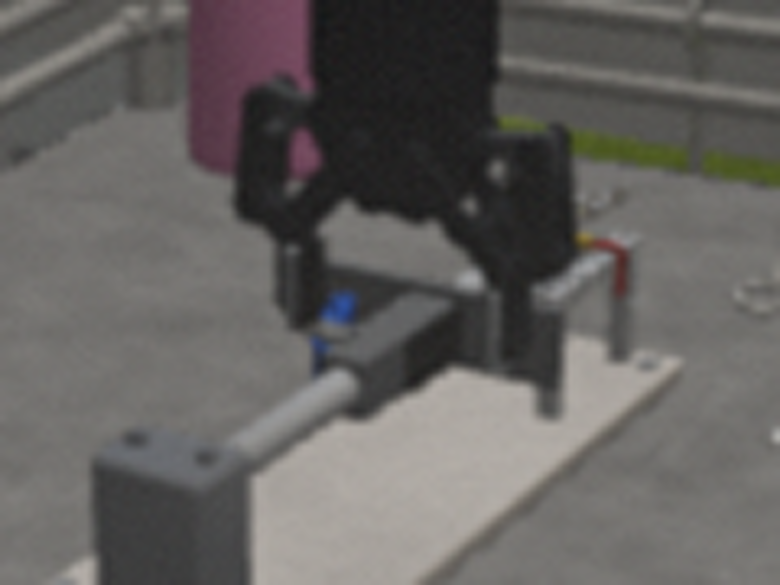

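View pics/t4.png

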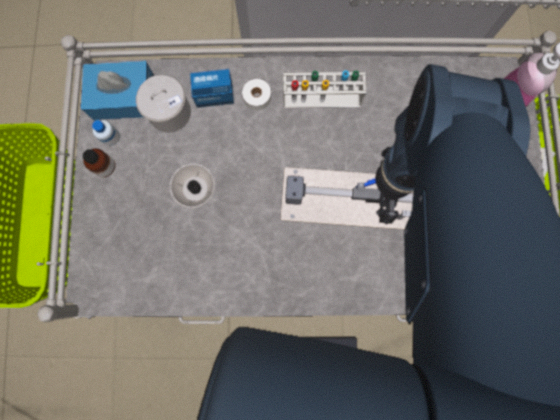

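The yellow pointer at (585,240) now meets the end of the red line, partly hidden by the finger. I'll shift the jaws to the pinch centre line without closing, which also uncovers more of the pointer.

```bash
python3 - <<'E'
from push import *
robot.servo_line(W(.0366,.0045,.050),feed=.03); print(avg(6)); fs=grab('scene','s5'); print(cents(fs))
a=cv2.imread('pics/s5.png')[168:190,318:342];cv2.imwrite('pics/s5z.png',cv2.resize(a,None,fx=24,fy=24,interpolation=2))
T=fs['frame'].astype(int); w=T[:,:,0]-(T[:,:,1]+T[:,:,2])//2; wy=(T[:,:,0]+T[:,:,1])//2-T[:,:,2]
print(w[172:181,324:338]);print(wy[172:181,324:338])
E
```

```text
(array([-4.81298226,  1.39710251,  0.07662435]), array([36.55016321,  4.82957366, 50.09650033]), 23.1583)
[[330.8  176.    22.5 ]
 [332.75 177.24 282.5 ]]
[[ 0  1  0  1  0  1  1  2  4  5  4  4  2  3]
 [ 2  2  1 -1  0  1  3  4  4  3  3  4  3  5]
 [ 1  2 -1  2  2  1  2  3  2  3  4  5  5  4]
 [ 1 -1  1  0  0  3  3  6  3  2  2  0  1  2]
 [ 1  1  1  2  0 -1 14 24 17 12  7  3 -1  1]
 [ 1  1  2  1  0  0 18 44 52 51 36 20  3  2]
 [ 1  2  1  0  1  2  9 21 22 26 37 35 17  5]
 [ 1  1  2  1 -1 -1 -1 -1 -3 -1 15 37 25  5]
 [ 2  1  0  1  1  1 -1 -1 -3  0 14 35 18  2]]
[[-2  0 -2  2  0  1  1  2  3  4  3  2  2  3]
 [ 0  1 -1  0  0  1  0  4  5  3  3  3  3  4]
 [ 0  0 -1  1  2  1  1  3  3  2  3  5  4  4]
 [ 2  0  2  0  0  0  4  9  4  3  1  1  2  2]
 [ 1 -1  1  1  0  1 16 30 14  6  2  0 -2  1]
 [ 1  0  2 -1  1  0 13 31 29 25 18  8  0  1]
 [ 2  1  1  0 -1  1  6 15 11 12 19 16  9  4]
 [-1  2  1 -1 -2 -1 -2 -2 -4 -2  7 20 14  3]
 [ 0  0  0  1 -1  0 -2 -2 -2 -1  7 18  9  1]]
```

View pics/s5z.png

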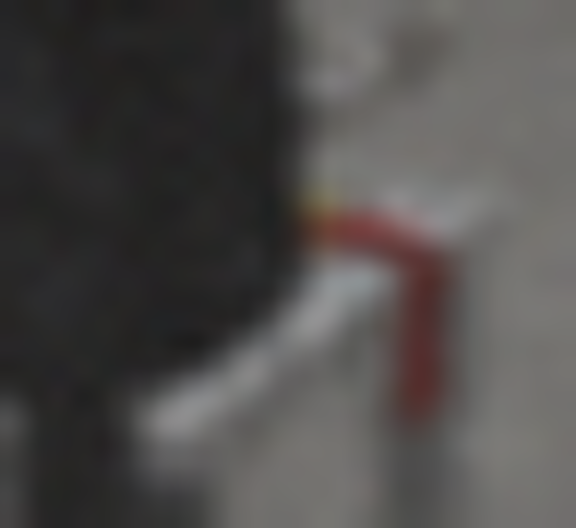

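```bash
python3 - <<'E'
from push import *
f=grab('scene')
def prof(n,c0,c1,r0,r1):
    T=cv2.imread('pics/%s.png'%n).astype(int)[:,:,::-1]; wy=(T[:,:,0]+T[:,:,1])//2-T[:,:,2]; w=T[:,:,0]-(T[:,:,1]+T[:,:,2])//2
    print(n); print(wy[r0:r1,c0:c1]); print(w[r0:r1,c0:c1])
    for c in range(c0,c1):
        s=np.clip(wy[r0:r1,c]-6,0,None); 
        if s.sum()>20: print(c,(s*np.arange(r0,r1)).sum()/s.sum(),s.sum())
prof('s4',326,338,172,181)
for t in(0,.050,.0525,.055): print(t,proj(f,[W(.0855+t,-.020,.072),W(.0855+t,-.024,.072)]).round(2).tolist())
E
```

```text
s4
[[ 0  0  4 12  7  3  5  4  5  3  3  1]
 [ 2  1  3  6  5  5  4  4  3  4  3  3]
 [ 0  1  2  3  3  3  3  2  4  3  3  4]
 [-1  0  7 15 14  5  2  1  1  2  1  2]
 [-1  3 26 56 50 23  9  7  2  1 -1  1]
 [-1 -1 17 42 43 30 27 26 18  9 -1  1]
 [-2 -2  3 13 15 14 11 12 18 19  8  2]
 [-2  0 -2  1 -1 -3 -4 -3  8 21 12  4]
 [ 2 -1 -1 -3 -4 -3 -1  0  8 20  9  1]]
[[ 0  0  3  8  7  3  4  4  4  3  3  2]
 [ 2 -1  4  6  5  4  4  3  3  5  4  3]
 [ 1  2  3  3  3  3  3  2  4  2  4  4]
 [ 1  0  6 12 10  3  1  2  0  2  2  2]
 [ 1  3 19 40 36 20 15 12  7  5  0  1]
 [ 0  0 13 30 38 42 51 51 37 20  3  1]
 [-1 -1  3 11 15 19 21 24 35 35 17  2]
 [-1  0 -1  1 -2 -2 -3 -2 15 39 24  4]
 [ 1  1 -1 -3 -4 -3 -2  2 14 37 17  2]]
328 176.3125 32
329 176.15740740740742 108
330 176.43434343434345 99
331 176.81632653061226 49
332 177.06896551724137 29
333 177.1851851851852 27
334 177.78571428571428 28
335 178.88888888888889 45
0 [[319.54, 182.87], [320.86, 183.15]]
0.05 [[327.74, 177.14], [329.03, 177.4]]
0.0525 [[328.14, 176.86], [329.43, 177.12]]
0.055 [[328.54, 176.58], [329.82, 176.84]]
```

The finger hides part of the pointer in the scene view. I'll slide the jaws to +y, keeping them on the flange and the lever untouched, for a clear look.

```bash
python3 - <<'E'
from push import *
robot.servo_line(W(.0366,.022,.050),feed=.06); print(avg(6)); fs=grab('scene','s6')
T=fs['frame'].astype(int); w=T[:,:,0]-(T[:,:,1]+T[:,:,2])//2; wy=(T[:,:,0]+T[:,:,1])//2-T[:,:,2]
print(w[172:181,322:337]);print(wy[172:181,322:337])
a=cv2.imread('pics/s6.png')[165:190,315:345];cv2.imwrite('pics/s6z.png',cv2.resize(a,None,fx=22,fy=22,interpolation=2))
for z in(.07,.074):
    print('pointer t0',toB(onz(fs,[[320,182.55],[321,182.63]],z))*1e3,'line',toB(onz(fs,[[332,177.07],[333,177.14]],z))*1e3)
E
```

```text
(array([-4.3913035 ,  2.01653486, -1.95739184]), array([36.58315435, 22.44576346, 49.93253133]), 23.8)
[[ 3  0  1  2  3  3  5  7  4  3  4  3  3  3  3]
 [ 1  1  2  0  1  1  2  4  6  4  4  3  3  3  4]
 [ 1 -1  1  1  0 -1  3  4  2  3  2  2  3  4  4]
 [ 2  2 -2 -2  0  4 17 13 11  7  2  1  1  3  1]
 [ 0  1  0 -1  1 16 41 43 39 27 17 12  6  3 -1]
 [-1  0  1  0  1 13 32 38 40 44 53 51 36 19  5]
 [ 0 -1  0  1  0  2 13 17 14 19 23 24 37 36 17]
 [ 2  1  1  0  1 -1  2  1 -1 -2 -3 -2 14 38 25]
 [ 1  2  0  1 -1 -1 -2 -1 -3 -3 -2  1 16 36 18]]
[[ 2 -2  0  2  3  4  6 10  6  3  3  3  3  3  3]
 [-1  2  1  1  1 -1  2  5  6  5  4  4  3  3  4]
 [ 0 -1  1 -1 -1 -1  3  3  1  3  3  4  3  3  5]
 [ 2  1 -2 -1  0  5 22 18 13  9  4  2  0  2  2]
 [ 0  1  1 -4  2 20 55 62 55 36 13  6  2  1 -2]
 [-1 -1  1 -1  0 18 43 53 47 37 30 24 18  8  1]
 [-1  0  0  1  0  4 17 22 16 14 12 12 18 18  7]
 [ 1  1 -1  0  1 -1  1  1 -1 -4 -4 -4  8 20 13]
 [ 0  2  0  0 -1 -1 -4 -2 -3 -4 -1 -1  8 20 11]]
pointer t0 [[ 92.66713577 -17.77551775  70.        ]
 [ 93.52771214 -20.39165314  70.        ]] line [[146.69856936 -27.84025278  70.        ]
 [147.62444713 -30.49527237  70.        ]]
pointer t0 [[ 83.70798894 -22.23726617  74.        ]
 [ 84.56084128 -24.82992068  74.        ]] line [[137.25446838 -32.2116661   74.        ]
 [138.17203602 -34.84285581  74.        ]]
```

View pics/s6z.png

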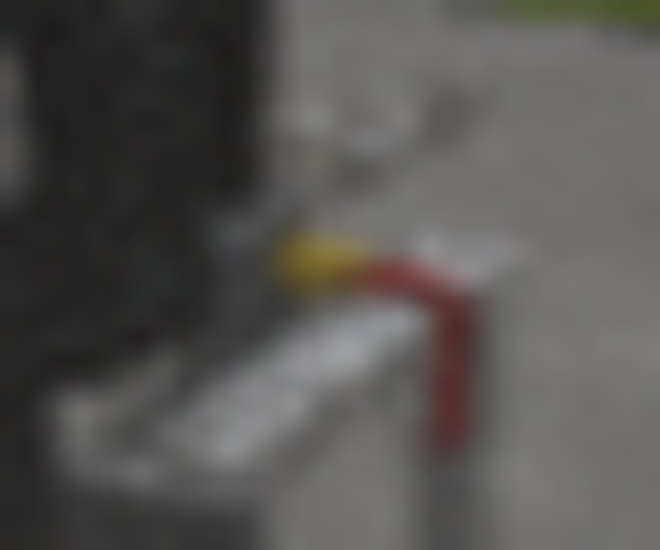

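With a clear view, the pointer (329,176.5) lies on the extension of the red line (332.5,177.1, slope 0.2). The pixel shift of about (8.9,-6.05) matches a travel of about 52.7 mm. Now I'll centre the jaws and squeeze.

```bash
python3 - <<'E'
from push import *
robot.servo_line(W(.0368,.0040,.050),feed=.06); print(avg(4))
move_gripper(.046,30); print(robot.sense()['opening'],avg(4))
move_gripper(.030,35); print(robot.sense()['opening'],avg(8))
fs=grab('scene','s7'); grab('top','t7')
T=fs['frame'].astype(int); wy=(T[:,:,0]+T[:,:,1])//2-T[:,:,2]
print(wy[173:181,322:337])
a=cv2.imread('pics/s7.png')[140:230,240:360];cv2.imwrite('pics/s7z.png',cv2.resize(a,None,fx=6.5,fy=6.5,interpolation=2))
E
```

```text
(array([-4.63737815, -2.59735458,  1.3380623 ]), array([36.78972582,  3.12116823, 49.88813994]), 24.3667)
0.04617068428678564 (array([-4.84821161,  1.32394113,  5.49467099]), array([36.85802711,  4.70288151, 50.39220381]), 24.9)
0.03610073375016037 (array([-4.58072302, -2.62867441, 10.50169969]), array([36.85304776,  3.85901297, 50.56245644]), 25.2917)
[[ 2  2  1  1  2 -1  3  6  5  5  4  2  3  3  4]
 [ 2  2  0  0 -3  0  3  4  2  2  3  3  4  5  4]
 [ 1  2  1 -2 -2  8 20 14 13 10  2  2  0  2  3]
 [ 0  0  1  0  3 20 53 53 52 36 13  6  2  0 -2]
 [ 1  1  0 -3  2 18 42 48 47 37 29 25 18  9  0]
 [ 3  1  1  1  0  5 15 14 15 15 11 11 17 19  9]
 [ 1  1  0  1  0 -2 -1  0 -3 -1 -4 -2  9 20 12]
 [ 2  0  0  1  0 -2 -2 -4 -3 -4 -4  0  7 19 10]]
```

View pics/s7z.png

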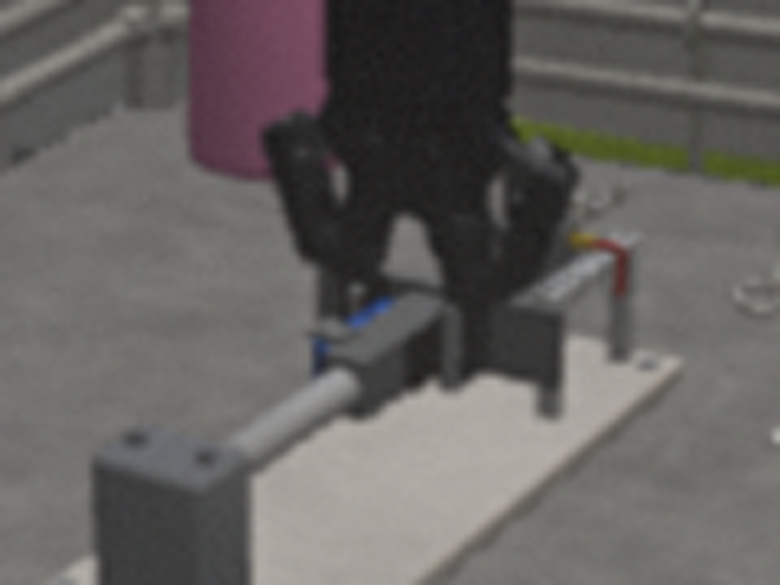

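The opening reads 36.1 mm. The sleeve read 1.1 mm under its true size, so this is about 37.2 mm, which means the lever is shut. The blue lever at (370,312) lies flat along the leg, and the pointer hasn't moved. One stability check, then I'll hand in.

```bash
python3 - <<'E'
from push import *
robot.wait(.8); print(robot.sense()['opening'],avg(5))
fs=grab('scene','s8'); grab('top','t8'); T=fs['frame'].astype(int); wy=(T[:,:,0]+T[:,:,1])//2-T[:,:,2]
print(wy[174:180,325:337])
robot.job_done()
E
```

```text
0.03570140328052438 (array([-3.81214469, -2.88646288, 10.61240202]), array([36.8530038 ,  3.85466065, 50.56671155]), 26.275)
[[-1 -3 -1  3  2  3  1  2  2  5  3  4]
 [ 1  0  6 20 15 14 11  4  2  1  1  1]
 [ 0  0 21 50 52 53 35 13  6  1  0 -2]
 [ 1  1 18 43 48 48 37 29 26 19  9  0]
 [-1 -1  4 14 16 15 13  9 11 19 17  9]
 [ 1  2  0  0  0 -3 -2 -2 -3  8 19 13]]
the job is handed in; nothing more can be done
```

View pics/t8.png

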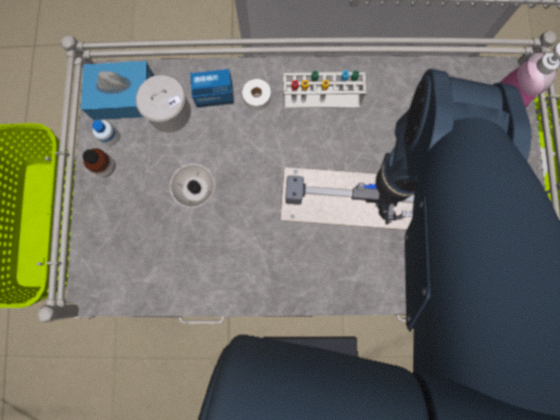

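I handed the job in at about 26 s, with the leg at the mark and the shut lever still pinched in the fingers.

- **Sleeves:** The sleeve at the robot's left looked like the big-bore one. It slid freely down the pin and met the seat at the expected 78 mm height. Since it fitted, I never tried the other sleeve on the pin. That one is standing in the gallipot.
- **Leg at the mark:** I pushed the leg out about 52.8 mm from flange contact. The top view taken before the push gave 52.6 mm to the mark. The scene view gave about 53.4 mm, but it is coarser.
- **Lever and grip:** I shut the lever only after the leg was at the mark, with a 35 N grip. The opening reads 35.7 mm, where 37.5 mm is expected. The gripper read about 1.1 mm low on the sleeve too, and the lever looks flat along the leg.
- **Last checks:** The pointer was in line with the red mark in the scene view just before the squeeze. It had not visibly moved after closing or 0.8 s later, and the wrist force was about 12 N.
- **Not checked:** At the end the arm hid the mark and the seated sleeve from the top camera. I did not look at the sleeve again after the push.

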